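# Unstack the button cases into their colour trays

## Task

Take the stack of button cases apart and set each one, the round yellow tin, the red case, the white case and the long blue case, flat on the floor in the middle of the large empty compartment of the black tray that holds loose buttons of its own colour. Set them down rather than dropping them, and leave the green tumbler and the glass button jar standing where they are.

Things in the scene. Friction and masses are not known exactly. Their poses are not given: they have to be found in the camera images.
- round_tin: Small round yellow tin with a clear lid showing yellow buttons, 44 mm in diameter, 26 mm high, about 50 g. At the start it is the top of the stack, bridging the red and the white case. Origin: centre of its underside, z up.
- red_case: Small red plastic case with a clear lid showing red buttons, closed, 46 mm (x) by 50 mm (y), 34 mm high, about 70 g. At the start it lies on the long blue case beside the white case, the two in either order. Origin: centre of its underside, z up.
- white_case: Small white plastic case with a clear lid showing white buttons, the same size as the red one: 46 mm (x) by 50 mm (y), 34 mm high, about 70 g. Origin: centre of its underside, z up.
- long_case: Long blue plastic case with a clear lid showing blue buttons, closed, 130 mm (x) by 58 mm (y), 34 mm high, about 160 g; the bottom of the stack, on the table. The square cases stand on it 6 mm apart along its x, their y along its y to within about 2 degrees. Origin: centre of its underside, x along its length, z up.
- yellow_tray: Low black tray with yellow buttons, fixed, 198 x 130 mm; walls 3 mm thick, 12 mm high over the table, floor 3 mm thick. Its large empty compartment is 155 mm (x) by 124 mm (y) inside; beyond that, at +x, a strip 34 mm wide holds loose flat yellow buttons. Origin: on the table under the middle of the large compartment; x towards the button strip, z up.
- red_tray: Low black tray with red buttons, fixed, 198 x 130 mm; walls 3 mm thick, 12 mm high over the table, floor 3 mm thick. Its large empty compartment is 155 mm (x) by 124 mm (y) inside; beyond that, at +x, a strip 34 mm wide holds loose flat red buttons. Origin: on the table under the middle of the large compartment; x towards the button strip, z up.
- white_tray: Low black tray with white buttons, fixed, 198 x 130 mm; walls 3 mm thick, 12 mm high over the table, floor 3 mm thick. Its large empty compartment is 155 mm (x) by 124 mm (y) inside; beyond that, at +x, a strip 34 mm wide holds loose flat white buttons. Origin: on the table under the middle of the large compartment; x towards the button strip, z up.
- blue_tray: Low black tray with blue buttons, fixed, 198 x 130 mm; walls 3 mm thick, 12 mm high over the table, floor 3 mm thick. Its large empty compartment is 155 mm (x) by 124 mm (y) inside; beyond that, at +x, a strip 34 mm wide holds loose flat blue buttons. Origin: on the table under the middle of the large compartment; x towards the button strip, z up.
- tumbler: Green translucent plastic tumbler, empty, 72 mm in diameter at the mouth, 105 mm high, standing behind the trays; a bystander. Origin: centre of its underside, z up.
- button_jar: Glass jar of mixed buttons with a steel lid, 62 mm in diameter, 70 mm high, standing behind the trays; a bystander. Origin: centre of its underside, z up.
Not all that is in view belongs to the job. What is shaped like the blue_tray but purple is not meant.

How it is judged:
By the outcome, as a careful person would: the job done as asked, in the order asked, and still so for the second after the job is handed in, with the robot touching nothing.
It also fails if it takes over 122 s, if anything falls off the work surface, if the arm or the gripper's body presses on something with over 40 N, if the wrist force passes 120 N, or if a joint passes its speed limit or range.

## Robot

A 6-joint arm with a two-finger parallel gripper is mounted at the origin on the work surface. World frame = base frame: x ahead of the robot, y to its left, z up, the work surface at z = 0. Lengths are in m, angles in rad, forces in N, time in s.
With the tool pointing down it reaches from about 0.2 to 0.875 m from the base axis. Payload 3.4 kg.
Tool frame: the origin (TCP) lies midway between the tips of the shut fingers; the grasp point (between the pads) lies 19 mm behind it; z points along the fingers, y is the line along which they close (so a half turn about z gives the same grasp; the last joint's range is limited). The gripper opens to 94 mm and grips with 3 to 60 N. Pads are 16 mm wide; open, the fingers measure 119 mm over their backs; the gripper's body (75 mm by 177 mm) begins 78 mm behind the grasp point.
Start: joints at [-1.306, 0.276, 1.505, -0, 1.361, -0.121], TCP at [0.216, -0.533, 0.205] pointing down, gripper open.
Joint ranges: [-2.89, 2.89], [-0.75, 2.08], [0.22, 2.7], [-1.18, 4.32], [0.11, 2.71], [-2.7, 2.7]. Speed limits (rad/s): [2.57, 2.57, 3.14, 3.14, 3.14, 3.14].

## Interface

Orientations are given as a rotation vector (axis times angle).
In Python, from bench import r gives the robot as it stands.
- The arm moves only by the shell command python3 -m pendant 'ROWS' [FORCE]. ROWS is text: rows parted by semicolons, each of 7 numbers parted by spaces: the shift along the world's x, y, z in m, then the turn, a rotation vector about the world's x, y, z in rad, then the closure, from -1 (fully open) to 1 (shut). A call has 1 to 5 rows; each row is the pose to reach, as a shift and turn from the pose commanded when the call began; what a row does not reach only later rows make up. A row lasts 1/8 s, in which the tool goes at most 62.5 mm and 10.7 degrees, less where a joint would pass 70% of its speed; a pose out of reach is approached as far as the arm can. A call with a gripper value outside its range is refused whole. The fingers move at their own pace and stop on an object; FORCE is the grip in N (left out, the last holds). Time passes only in rows, so rows that repeat a pose let the fingers close. It gives the time, the measured TCP pose, the force, the opening and the grip force at its end, in the units of the state.
- r.get_state(): the state, without advancing time (a new reading comes with each control period).
- r.read_camera(name): name is "scene" or "top" or "wrist"; returns a dict with "color" (420x560x3 uint8, blue, green, red), "fovy" (degrees; the focal length in pixels is half the picture's height over the tangent of half this angle, whatever the lens; pixels are square), "cx", "cy" (the principal point, pixels), "k1" (the pictures are not rectified: a ray, as slopes to the right and down, at radius r is drawn at 1 + k1 r^2 times it, then the intrinsics apply), "rvec" (rotation vector, rad) and "tvec" (3), from world to camera coordinates, as OpenCV has them. Camera axes: x right, y down, z forward; pixel columns grow to the right and rows downward; lengths in m; the calibration is good to about 2 mm. A picture is of the moment at which its call begins. There is no depth.
- r.sign_off(): hands the job in; it is judged then, once.
The state is a dict: "t": time; "q": joint angles; "dq": joint speeds; "joint_torque": joint torques, N m; "eef_pos": TCP position; "tcp_rot": TCP orientation; "wrist_force": force on the tool from outside, world axes, zero at the start; "moment": the same for the moment, N m; "gripper_width": finger opening in m; "gripper_force": force on a finger pad.
Only numpy, scipy, OpenCV 4.12 (cv2) and the standard library are available. Lean on these libraries where they do the work, as an engineer would, in place of code of your own. Each camera call takes 0.05 s, during which the arm holds its last target. There are 200 camera calls.

## Working session

There is one attempt and no reset: what is moved stays moved. The work goes in short steps, Python scripts to look and compute and a shell command to move; the robot and the scene stay as the last step left them, time stands still between calls to the robot, and variables do not carry over. Pictures are saved under pics/ and viewed, at most 14 in all, crops included, and the job is handed in when it is done.

```bash
mkdir -p pics; ls
cat > h.py <<'E'
import numpy as np, cv2
from bench import r
def cam(n):
    d=r.read_camera(n); return d
def K(d):
    h=d["color"].shape[0]; f=h/2/np.tan(np.radians(d["fovy"])/2)
    return np.array([[f,0,d["cx"]],[0,f,d["cy"]],[0,0,1]]), np.array([d["k1"],0,0,0,0.])
def ray(d,uv,z):
    k,D=K(d); p=cv2.undistortPoints(np.array(uv,float).reshape(-1,1,2),k,D,R=None).reshape(-1,2)
    R=cv2.Rodrigues(np.array(d["rvec"],float))[0]; c=-R.T@np.array(d["tvec"],float).ravel()
    v=np.c_[p,np.ones(len(p))]@R
    return c+v*((z-c[2])/v[:,2])[:,None]
def proj(d,P):
    k,D=K(d); return cv2.projectPoints(np.array(P,float).reshape(-1,1,3),np.array(d["rvec"],float),np.array(d["tvec"],float),k,D)[0].reshape(-1,2)
E
python3 - <<'E'
from h import *
import pickle
for n in("top","scene"):
    d=cam(n); cv2.imwrite(f"pics/{n}0.png",d["color"]); pickle.dump(d,open(n+"0.pkl","wb"))
    R=cv2.Rodrigues(np.array(d["rvec"],float))[0]; print(n,-R.T@np.array(d["tvec"]).ravel(),d["fovy"],d["k1"])
s=r.get_state(); print(s)
E
```

```text
pics
top [0.39865743 0.01555564 1.28681752] 42.089748382208704 -0.11218888482680123
scene [1.12320525 0.18709773 0.83390533] 57.615346028340674 -0.07577602041294408
{'t': 0.1, 'q': array([-1.30600544e+00,  2.76476541e-01,  1.50597259e+00, -1.97693858e-05,
        1.36070071e+00, -1.20984142e-01]), 'dq': array([ 0.001198  , -0.00030309, -0.00404523,  0.00036379,  0.00046585,
        0.00026251]), 'joint_torque': array([ 1.86589263e-03, -4.05456805e+01, -2.37780404e+01,  7.05197803e-02,
        3.00198770e-02, -5.67309996e-05]), 'eef_pos': array([ 0.21622426, -0.53225766,  0.20473626]), 'tcp_rot': array([-3.08180698e+00, -6.01932288e-01,  2.05910563e-04]), 'wrist_force': array([ 0.85732718, -0.33768663,  0.06779714]), 'moment': array([-0.00610847, -0.00131451,  0.00722967]), 'gripper_force': 0.0, 'gripper_width': 0.09380454272782653}
```

View pics/top0.png

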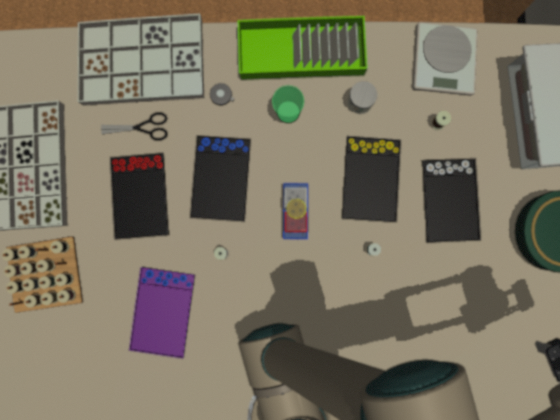

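View pics/scene0.png

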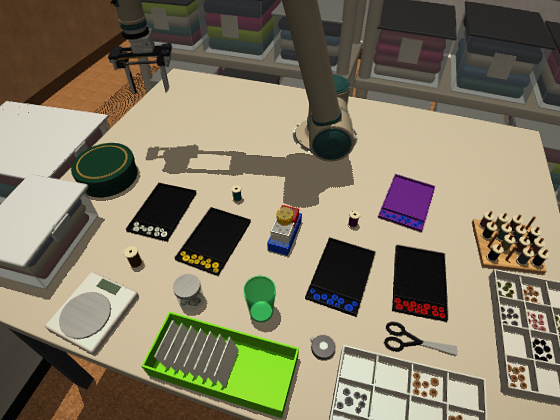

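Top view: up is about +x and left is +y. The stack is at (295,211). Trays, candidates for target: red (139,195), blue (221,178), yellow (372,179), white (451,200). The purple look-alike at (162,312) also has blue buttons and is rejected. Among yellow, red, white and blue items, only the stack fits the case description. Spools at (220,253) and (374,249) are clutter, as are the compartment boxes. Next: the close crop and the measurements.

```bash
cat > m.py <<'E'
from h import *
import pickle
d=pickle.load(open("top0.pkl","rb")); im=d["color"]
cv2.imwrite("pics/crop0.png",np.hstack([cv2.resize(im[170:250,255:335],None,fx=5,fy=5,interpolation=2),
  cv2.resize(pickle.load(open("scene0.pkl","rb"))["color"][190:270,245:325],None,fx=5,fy=5,interpolation=2)]))
dark=(im.max(2)<70).astype(np.uint8)
for n,(u,v) in dict(red=(139,200),blue=(221,185),yellow=(372,190),white=(451,205)).items():
    _,l=cv2.connectedComponents(dark); m=(l==l[v,u]).astype(np.uint8)
    c=max(cv2.findContours(m,0,2)[0],key=cv2.contourArea); 
    P=ray(d,cv2.convexHull(c).reshape(-1,2),0.012)[:,:2].astype(np.float32)
    rc=cv2.minAreaRect(P*1000); b=cv2.boxPoints(rc); print(n,np.round(rc[0]),np.round(rc[1]),round(rc[2],1),np.round(b).tolist())
E
python3 m.py
```

```text
red [527. 371.] [194. 128.] 4.4 [[425.0, 427.0], [435.0, 300.0], [628.0, 314.0], [618.0, 442.0]]
blue [567. 177.] [126. 193.] 85.7 [[466.0, 122.0], [659.0, 108.0], [668.0, 233.0], [475.0, 247.0]]
yellow [ 561. -178.] [128. 192.] 85.5 [[461.0, -234.0], [652.0, -249.0], [662.0, -122.0], [471.0, -107.0]]
white [ 510. -368.] [193. 129.] 1.7 [[412.0, -307.0], [416.0, -435.0], [609.0, -429.0], [605.0, -301.0]]
```

View pics/crop0.png

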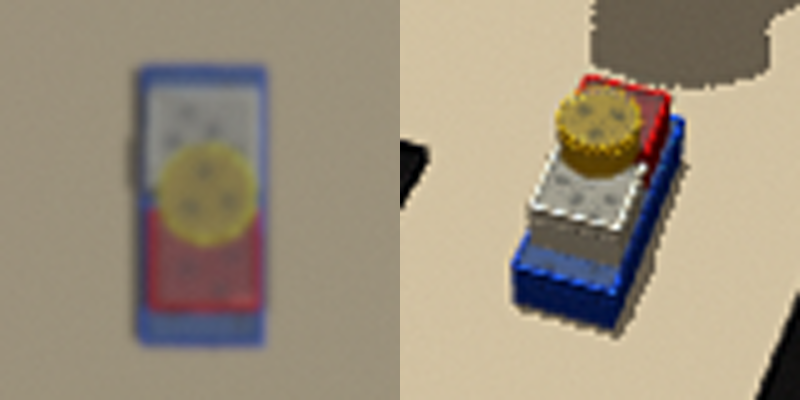

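The crop confirms the stack: tin on top, white case at the far end (+x), red at the near end, blue underneath. Measuring it next.

```bash
cat > m2.py <<'E'
from h import *
import pickle
def stack(d,z=(.094,.068,.068,.034)):
    h=cv2.cvtColor(d["color"],cv2.COLOR_BGR2HSV).astype(int); H,S,V=h[...,0],h[...,1],h[...,2]
    box=np.zeros(H.shape,bool); box[165:255,270:325]=1
    M=dict(tin=(abs(H-26)<6)&(S>115)&(V>70),red=((H<8)|(H>172))&(S>90),white=(S<45)&(V>115),blue=(abs(H-115)<12)&(S>75))
    for (n,m),zz in zip(M.items(),z):
        m=cv2.morphologyEx((m&box).astype(np.uint8),cv2.MORPH_OPEN,np.ones((2,2)))
        cs=cv2.findContours(m,0,2)[0]
        if not cs: continue
        pts=np.vstack([c for c in cs if cv2.contourArea(c)>8]).reshape(-1,2)
        P=ray(d,pts,zz)[:,:2].astype(np.float32)*1000
        rc=cv2.minAreaRect(P); print(n,m.sum(),np.round(rc[0],1),np.round(rc[1],1),round(rc[2],1),'px',pts.min(0),pts.max(0))
if __name__=="__main__": stack(pickle.load(open("top0.pkl","rb")))
E
python3 m2.py
```

```text
tin 58 [470.3  -3.3] [14.4 37.4] 3.1 px [289 212] [306 219]
red 222 [4.557e+02 2.000e-01] [44.7 40.3] 89.5 px [286 214] [306 232]
white 467 [481.6  -1.3] [ 60.7 132.4] 89.5 px [283 182] [310 241]
blue 216 [483.9  -0.6] [ 55.4 126.9] 89.5 px [284 184] [308 239]
```

```bash
python3 -m pendant '0.03 0.05 0.01 0 0 -0.1 -1;0.06 0.11 0.02 0 0 -0.2 -1;0.09 0.17 0.04 0 0 -0.3 -1;0.11 0.22 0.05 0 0 -0.386 -1;0.13 0.27 0.06 0 0 -0.386 -1'
python3 -m pendant '0.03 0.055 0 0 0 0 -1;0.06 0.11 0 0 0 0 -1;0.09 0.165 0 0 0 0 -1;0.12 0.22 0 0 0 0 -1;0.13 0.262 0 0 0 0 -1'
python3 -m pendant '0 0 0 0 0 0 -1;0 0 0 0 0 0 -1;0 0 0 0 0 0 -1'
python3 - <<'E'
from h import *
import pickle
d=cam("wrist"); pickle.dump(d,open("w1.pkl","wb")); cv2.imwrite("pics/w1.png",d["color"])
s=r.get_state(); print(s["eef_pos"],s["tcp_rot"],s["q"]); R=cv2.Rodrigues(np.array(d["rvec"],float))[0]; print(-R.T@np.array(d["tvec"]).ravel())
E
```

```text
t: 0.72
eef_pos: [0.3468, -0.2608, 0.2657]
tcp_rot: [-3.141, 0.002, -0.001]
wrist_force: [0.9, 0.2, 0.8]
gripper_width: 0.0942
gripper_force: 0.0
t: 1.35
eef_pos: [0.4773, 0.0017, 0.265]
tcp_rot: [-3.141, -0.002, 0.0]
wrist_force: [-0.2, 0.4, -0.2]
gripper_width: 0.0939
gripper_force: 0.0
t: 1.72
eef_pos: [0.476, -0.002, 0.2654]
tcp_rot: [3.141, -0.003, -0.001]
wrist_force: [0.6, 0.3, 0.4]
gripper_width: 0.0944
gripper_force: 0.0
[ 0.47609116 -0.00203186  0.26548605] [ 3.14111053e+00 -3.59062524e-03 -1.81356881e-04] [-1.50150452e-01  9.47032447e-02  1.58996642e+00 -4.95090291e-04
  1.45696593e+00  1.42298833e+00]
[ 0.54589418 -0.00258251  0.44496829]
```

View pics/w1.png

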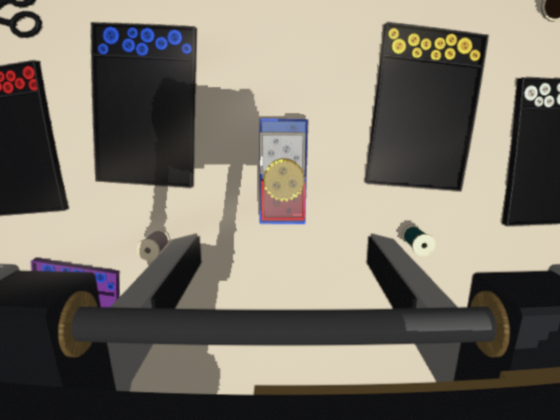

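Wrist view: the tin is at (285,179), white case (285,150), red case (285,205), and the blue case's outline runs 260–307 by 117–223. Both inner trays show whole. Measuring from this view.

Run:
```python
from h import *
import pickle
d=pickle.load(open("w1.pkl","rb")); im=d["color"]; h=cv2.cvtColor(im,cv2.COLOR_BGR2HSV).astype(int);H,S,V=h[...,0],h[...,1],h[...,2]
box=np.zeros(H.shape,bool); box[108:232,252:316]=1
def rep(n,m,z):
    m=cv2.morphologyEx(m.astype(np.uint8),cv2.MORPH_OPEN,np.ones((2,2)))
    cs=[c for c in cv2.findContours(m,0,1)[0] if cv2.contourArea(c)>8]
    pts=np.vstack(cs).reshape(-1,2); P=ray(d,pts,z)[:,:2].astype(np.float32)*1000
    rc=cv2.minAreaRect(P);c=cv2.minEnclosingCircle(P); print(n,m.sum(),np.round(rc[0],1),np.round(rc[1],1),round(rc[2],1),'circ',np.round(c[0],1),round(c[1],1),pts.min(0),pts.max(0))
rep("tin",(H>18)&(H<32)&(S>110)&box,.094)
rep("red",((H<8)|(H>172))&(S>110)&box,.068)
rep("blue",(abs(H-115)<12)&(S>90)&box,.034)
w=(S<30)&(V>120)&box; rep("white",w,.068)
print(h[150,285],h[179,285],h[179,318],h[121,285])
dark=(im.max(2)<75).astype(np.uint8); _,l=cv2.connectedComponents(dark)
for n,(u,v),xx in(("blue",(120,120),180),("yellow",(430,130),430)):
    rep(n,l==l[v,u],.012)
```

```text
tin 112 [504.8  -3.8] [25.9  6.2] 90.0 circ [502.1  -3.8] 13.0 [272 160] [297 166]
red 288 [458.1  -2.9] [49.4 44.6] 90.0 circ [458.9  -2.8] 32.3 [262 182] [305 220]
blue 541 [484.7  -2.6] [ 55.7 128.4] 89.6 circ [484.7  -3.1] 69.5 [261 120] [307 224]
white 1381 [512.3  -1.5] [45.2 50.1] 0.7 circ [511.7  -2.2] 32.4 [260 133] [305 174]
[105   4 137] [ 23  93 181] [ 20  40 222] [112 103 144]
blue 14559 [564.8 171.9] [131.1 196.3] 85.7 circ [565.7 173.2] 115.7 [93 24] [196 187]
yellow 13918 [ 561.5 -181.6] [131.  195.1] 85.4 circ [ 561.6 -182.8] 115.7 [366  24] [487 190]
```

Run:
```python
from h import *
import pickle
d=pickle.load(open("w1.pkl","rb")); h=cv2.cvtColor(d["color"],cv2.COLOR_BGR2HSV).astype(int);H,S,V=h[...,0],h[...,1],h[...,2]
m=((H>15)&(H<35)&(S>60)); m[:150]=0;m[215:]=0;m[:,:262]=0;m[:,308:]=0
m=cv2.morphologyEx(m.astype(np.uint8),cv2.MORPH_OPEN,np.ones((3,3)))
c=max(cv2.findContours(m,0,1)[0],key=cv2.contourArea).reshape(-1,2); print(c.min(0),c.max(0))
P=ray(d,c,.092)[:,:2].astype(np.float32)*1000; print(cv2.minEnclosingCircle(P),cv2.fitEllipse(P))
print(ray(d,[[284.5,180]],.094))
```

```text
[263 159] [303 201]
((486.5568542480469, -2.7246017456054688), 22.910175323486328) ((486.999267578125, -2.748866558074951), (42.34622573852539, 44.57052993774414), 88.65324401855469)
[[ 0.48698992 -0.00377216  0.094     ]]
```

```bash
python3 -m pendant '0.011 -0.001 -0.05 0 0 0 -1;0.011 -0.001 -0.1 0 0 0 -1;0.011 -0.001 -0.15 0 0 0 -1;0.011 -0.001 -0.18 0 0 0 -1;0.011 -0.001 -0.1935 0 0 0 -1' 15 | grep -v t:
python3 -m pendant '0 0 0 0 0 0 0;0 0 0 0 0 0 0.2;0 0 0 0 0 0 0.4;0 0 0 0 0 0 0.6;0 0 0 0 0 0 0.8' 15
python3 -m pendant '0 0 0 0 0 0 0.8;0 0 0 0 0 0 0.8;0 0 0.02 0 0 0 0.8;0 0 0.05 0 0 0 0.8;0 0 0.08 0 0 0 0.8'
python3 - <<'E'
from h import *
cv2.imwrite("pics/w2.png",cam("wrist")["color"])
E
```

```text
eef_pos: [0.4862, -0.0026, 0.0705]
wrist_force: [-0.2, 1.0, 0.0]
gripper_width: 0.0938
gripper_force: 0.0
t: 3.02
eef_pos: [0.4876, -0.0017, 0.0724]
tcp_rot: [3.141, -0.0, 0.001]
wrist_force: [0.3, -0.0, -0.5]
gripper_width: 0.0473
gripper_force: 0.0
t: 3.65
eef_pos: [0.487, -0.0017, 0.1524]
tcp_rot: [-3.141, 0.0, 0.002]
wrist_force: [0.6, -0.2, 0.1]
gripper_width: 0.0436
gripper_force: 15.0
```

View pics/w2.png

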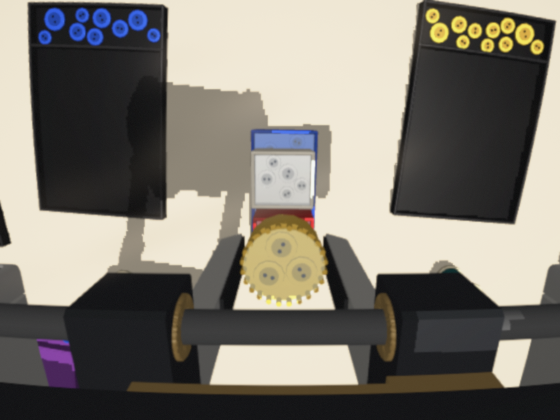

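The tin is held (285,262), and the white case at (285,180) looks undisturbed. Carrying the tin to the yellow tray.

```bash
python3 -m pendant '0.018 -0.05 0 0 0 0 0.8;0.036 -0.1 0 0 0 0 0.8;0.05 -0.15 0 0 0 0 0.8;0.0555 -0.1765 -0.02 0 0 0 0.8;0.0555 -0.1765 -0.05 0 0 0 0.8' 
python3 -m pendant '0 0 -0.04 0 0 0 0.8;0 0 -0.07 0 0 0 0.8;0 0 -0.085 0 0 0 0.8;0 0 -0.091 0 0 0 0.8;0 0 -0.091 0 0 0 0.8'
python3 -m pendant '0 0 -0.002 0 0 0 0.8;0 0 -0.0035 0 0 0 0.8;0 0 -0.0035 0 0 0 0.8;0 0 -0.0035 0 0 0 0.8'
```

```text
t: 4.32
eef_pos: [0.544, -0.181, 0.1011]
tcp_rot: [3.14, -0.005, 0.003]
wrist_force: [0.8, 0.7, -0.6]
gripper_width: 0.044
gripper_force: 15.0
t: 4.95
eef_pos: [0.5433, -0.1784, 0.0113]
tcp_rot: [3.141, -0.0, 0.001]
wrist_force: [0.4, -0.3, 0.0]
gripper_width: 0.0434
gripper_force: 15.0
t: 5.45
eef_pos: [0.543, -0.1783, 0.0077]
tcp_rot: [3.141, -0.0, 0.001]
wrist_force: [0.1, -0.1, -0.7]
gripper_width: 0.0438
gripper_force: 15.0
```

```bash
python3 -m pendant '0 0 -0.0008 0 0 0 0.8;0 0 -0.0008 0 0 0 0.8;0 0 -0.0008 0 0 0 0.8'; python3 -m pendant '0 0 -0.0008 0 0 0 0.8;0 0 -0.0008 0 0 0 0.8;0 0 -0.0008 0 0 0 0.8'
```

```text
t: 5.82
eef_pos: [0.543, -0.1783, 0.0073]
tcp_rot: [3.141, -0.0, 0.001]
wrist_force: [-1.1, 1.0, 4.6]
gripper_width: 0.0438
gripper_force: 15.0
t: 6.2
eef_pos: [0.5431, -0.1783, 0.0072]
tcp_rot: [3.141, -0.0, 0.001]
wrist_force: [-1.4, 1.4, 10.6]
gripper_width: 0.0435
gripper_force: 15.0
```

```bash
python3 -m pendant '0 0 0 0 0 0 -0.4;0 0 0 0 0 0 -0.4;0 0 0.03 0 0 0 -0.4;0 0 0.08 0 0 0 -0.4;0 0 0.14 0 0 0 -0.6'; python3 -m pendant '-0.02 0.04 0.03 0 0 0 -1;-0.04 0.08 0.05 0 0 0 -1;-0.06 0.13 0.05 0 0 0 -1;-0.0855 0.1763 0.05 0 0 0 -1;-0.0855 0.1763 0.05 0 0 0 -1'; python3 -m pendant '0 0 0 0 0 0 -1;0 0 0 0 0 0 -1'
python3 - <<'E'
from h import *
import pickle
d=cam("wrist"); pickle.dump(d,open("w3.pkl","wb")); cv2.imwrite("pics/w3.png",d["color"]); print(r.get_state()["eef_pos"])
h=cv2.cvtColor(d["color"],cv2.COLOR_BGR2HSV).astype(int);H,S,V=h[...,0],h[...,1],h[...,2]
for n,m,z in(("red",((H<8)|(H>172))&(S>110),.068),("blue",(abs(H-115)<12)&(S>90),.034),("white",(S<30)&(V>120),.068)):
    m[:100]=0;m[240:]=0;m[:,:250]=0;m[:,320:]=0
    m=cv2.morphologyEx(m.astype(np.uint8),cv2.MORPH_OPEN,np.ones((3,3)))
    c=np.vstack([c for c in cv2.findContours(m,0,1)[0] if cv2.contourArea(c)>8]).reshape(-1,2)
    rc=cv2.minAreaRect(ray(d,c,z)[:,:2].astype(np.float32)*1000); print(n,rc,c.min(0),c.max(0))
E
```

```text
t: 6.82
eef_pos: [0.542, -0.1779, 0.1458]
tcp_rot: [-3.14, 0.0, 0.005]
wrist_force: [0.2, 0.1, 0.3]
gripper_width: 0.0724
gripper_force: 0.0
t: 7.45
eef_pos: [0.4551, 0.0006, 0.1957]
tcp_rot: [-3.141, -0.006, 0.002]
wrist_force: [0.5, -0.2, -0.1]
gripper_width: 0.094
gripper_force: 0.0
t: 7.7
eef_pos: [0.4582, -0.003, 0.1957]
tcp_rot: [3.141, -0.002, 0.0]
wrist_force: [0.0, -0.7, 0.4]
gripper_width: 0.094
gripper_force: 0.0
[ 0.45815033 -0.00303599  0.19566261]
red ((460.6793518066406, -1.5880908966064453), (49.11113739013672, 48.439701080322266), 89.98836517333984) [255 171] [308 222]
blue ((485.736083984375, -1.7600650787353516), (55.79755401611328, 128.61949157714844), 88.92631530761719) [254 100] [311 226]
white ((512.4647827148438, -1.707550048828125), (48.73284149169922, 46.37522888183594), 88.94255828857422) [254 114] [309 166]
```

View pics/w3.png

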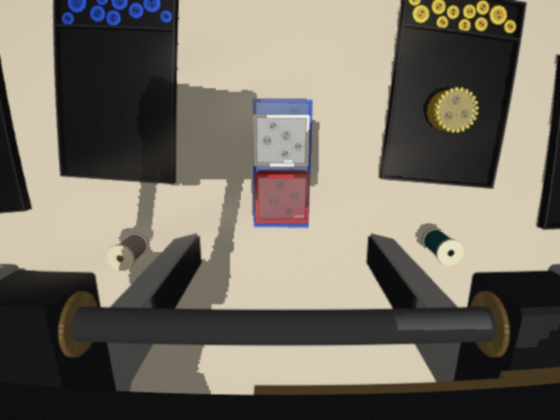

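The tin stands mid-compartment at (453,110). Red at (282,197) and white at (282,140) are undisturbed. Gripping red.

```bash
python3 -m pendant '0.001 0.001 -0.04 0 0 0 -1;0.001 0.001 -0.08 0 0 0 -1;0.001 0.001 -0.12 0 0 0 -1;0.001 0.001 -0.145 0 0 0 -1;0.001 0.001 -0.156 0 0 0 -1' 15 | grep -v t:
python3 -m pendant '0 0 0 0 0 0 -0.2;0 0 0 0 0 0 0;0 0 0 0 0 0 0.2;0 0 0 0 0 0 0.4;0 0 0 0 0 0 0.6' 15
python3 -m pendant '0 0 0 0 0 0 0.6;0 0 0.005 0 0 0 0.6;0 0 0.02 0 0 0 0.6;0 0 0.05 0 0 0 0.6;0 0 0.09 0 0 0 0.6'
```

```text
eef_pos: [0.4579, -0.0017, 0.0383]
wrist_force: [1.6, -0.3, -0.2]
gripper_width: 0.0938
gripper_force: 0.0
t: 9.0
eef_pos: [0.4586, -0.001, 0.0403]
tcp_rot: [3.141, -0.0, 0.001]
wrist_force: [-0.2, -0.0, 1.1]
gripper_width: 0.0498
gripper_force: 15.0
t: 9.62
eef_pos: [0.4573, -0.0008, 0.1301]
tcp_rot: [-3.141, 0.0, 0.004]
wrist_force: [0.6, -0.3, -0.8]
gripper_width: 0.0496
gripper_force: 15.0
```

```bash
python3 -m pendant '0.006 0.045 0.01 0 0 0 0.6;0.013 0.095 0.02 0 0 0.03 0.6;0.02 0.145 0.03 0 0 0.05 0.6;0.027 0.195 0.04 0 0 0.075 0.6;0.033 0.24 0.04 0 0 0.075 0.6' | grep eef
python3 -m pendant '0.006 0.045 0 0 0 0 0.6;0.013 0.095 0 0 0 0 0.6;0.0185 0.13 0 0 0 0 0.6;0.0185 0.13 0 0 0 0 0.6;0.0185 0.13 0 0 0 0 0.6'
python3 - <<'E'
from h import *
import pickle
d=cam("wrist"); pickle.dump(d,open("w4.pkl","wb")); cv2.imwrite("pics/w4.png",d["color"]); print(r.get_state()["eef_pos"])
E
```

```text
eef_pos: [0.4919, 0.2411, 0.1708]
t: 10.88
eef_pos: [0.5093, 0.3682, 0.1695]
tcp_rot: [3.138, 0.118, -0.002]
wrist_force: [0.7, 0.4, 0.0]
gripper_width: 0.0498
gripper_force: 15.0
[0.50942836 0.36782808 0.16967644]
```

View pics/w4.png

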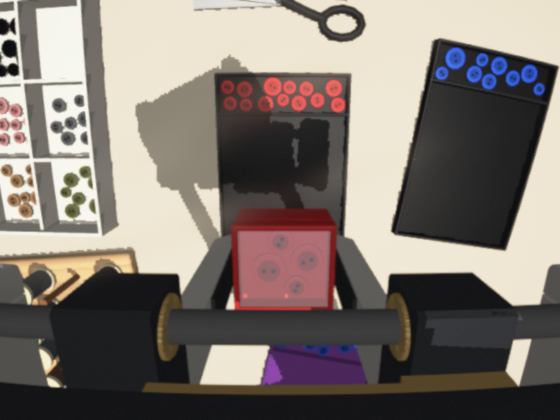

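Red is held level over its tray, whose far corners are at (215,74) and (350,75).

Run:
```python
from h import *
import pickle
d=pickle.load(open("w4.pkl","rb"))
A,B,C,D=ray(d,[[215,74],[350,75],[221,235],[345,238]],.012)[:,:2]*1000
print(A,B,C,D); m=(A+B)/2; n=A-B; n/=np.hypot(*n); x=np.array([n[1],-n[0]]); print(np.degrees(np.arctan2(x[1],x[0])), m-117.5*x, np.degrees(np.arctan2(*(A-C)[::-1])),np.degrees(np.arctan2(*(B-D)[::-1])))
A=ray(d,[[394,232],[506,249],[438,40],[556,66]],.012)[:,:2]*1000; print(A,A.mean(0))
```

```text
[619.10928986 440.70750518] [627.96014731 313.14181223] [459.37623257 429.2199055 ] [465.94149118 299.02004816]
3.9689775541634855 [506.31652198 368.79173891] 4.11348626947054 4.981387987506627
[[476.31865196 247.92190819]
 [465.58768886 118.19575577]
 [667.92405623 232.94651428]
 [659.62236814 106.3715103 ]] [567.3631913  176.35892214]
```

```bash
python3 -m pendant '-0.002 0.001 -0.05 0 0 0 0.6;-0.002 0.001 -0.1 0 0 0 0.6;-0.002 0.001 -0.14 0 0 0 0.6;-0.002 0.001 -0.155 0 0 0 0.6;-0.002 0.001 -0.155 0 0 0 0.6' | grep eef
python3 -m pendant '0 0 -0.003 0 0 0 0.6;0 0 -0.0045 0 0 0 0.6;0 0 -0.0045 0 0 0 0.6;0 0 -0.0045 0 0 0 0.6'
python3 -m pendant '0 0 -0.0008 0 0 0 0.6;0 0 -0.0008 0 0 0 0.6;0 0 -0.0008 0 0 0 0.6'
```

```text
eef_pos: [0.5078, 0.3692, 0.0148]
t: 12.05
eef_pos: [0.5081, 0.3702, 0.0109]
tcp_rot: [-3.139, -0.118, -0.001]
wrist_force: [0.2, 0.7, -0.1]
gripper_width: 0.0503
gripper_force: 15.0
t: 12.42
eef_pos: [0.5078, 0.37, 0.0095]
tcp_rot: [3.139, 0.118, -0.0]
wrist_force: [0.1, 0.2, 0.1]
gripper_width: 0.0499
gripper_force: 15.0
```

```bash
python3 -m pendant '0 0 -0.0006 0 0 0 0.6;0 0 -0.0006 0 0 0 0.6;0 0 -0.0006 0 0 0 0.6';python3 -m pendant '0 0 -0.0005 0 0 0 0.6;0 0 -0.0005 0 0 0 0.6;0 0 -0.0005 0 0 0 0.6'
```

```text
t: 12.8
eef_pos: [0.5079, 0.3701, 0.0094]
tcp_rot: [-3.139, -0.118, -0.0]
wrist_force: [-1.0, -0.6, 4.5]
gripper_width: 0.0499
gripper_force: 15.0
t: 13.18
eef_pos: [0.5079, 0.3701, 0.0094]
tcp_rot: [-3.139, -0.118, -0.001]
wrist_force: [-0.9, -1.1, 7.0]
gripper_width: 0.0498
gripper_force: 15.0
```

```bash
python3 -m pendant '0 0 0 0 0 0 -0.4;0 0 0 0 0 0 -0.4;0 0 0.04 0 0 0 -0.4;0 0 0.09 0 0 0 -0.4;0 0 0.14 0 0 0 -0.6'|grep -E "eef|width"; python3 -m pendant '0 -0.04 0.03 0 0 0 -1;0 -0.09 0.05 0 0 -0.03 -1;0 -0.14 0.05 0 0 -0.06 -1;0 -0.19 0.05 0 0 -0.085 -1;0 -0.24 0.05 0 0 -0.085 -1' |grep eef; python3 -m pendant '0 -0.05 0 0 0 0 -1;0 -0.1 0 0 0 0 -1;0.0035 -0.132 0 0 0 0 -1;0.0035 -0.132 0 0 0 0 -1;0.0035 -0.132 0 0 0 0 -1' |grep eef
python3 - <<'E'
from h import *
import pickle
d=cam("wrist"); pickle.dump(d,open("w5.pkl","wb")); cv2.imwrite("pics/w5.png",d["color"]); print(r.get_state()["eef_pos"])
h=cv2.cvtColor(d["color"],cv2.COLOR_BGR2HSV).astype(int);H,S,V=h[...,0],h[...,1],h[...,2]
for n,m,z in(("blue",(abs(H-115)<12)&(S>90),.034),("white",(S<30)&(V>120),.068)):
    m[:100]=0;m[300:]=0;m[:,:240]=0;m[:,330:]=0
    m=cv2.morphologyEx(m.astype(np.uint8),cv2.MORPH_OPEN,np.ones((3,3)))
    c=np.vstack([c for c in cv2.findContours(m,0,1)[0] if cv2.contourArea(c)>8]).reshape(-1,2)
    rc=cv2.minAreaRect(ray(d,c,z)[:,:2].astype(np.float32)*1000); print(n,rc,c.min(0),c.max(0))
E
```

```text
eef_pos: [0.5077, 0.3699, 0.1493]
gripper_width: 0.0723
eef_pos: [0.5077, 0.1285, 0.1983]
eef_pos: [0.5112, -0.0013, 0.1982]
[ 0.51118529 -0.00099242  0.19828928]
blue ((487.0218811035156, -1.6387290954589844), (57.223106384277344, 129.990478515625), 89.23087310791016) [256 152] [312 271]
white ((513.0479125976562, -0.28440284729003906), (50.84724807739258, 46.91947937011719), 89.48841094970703) [255 172] [309 221]
```

View pics/w5.png

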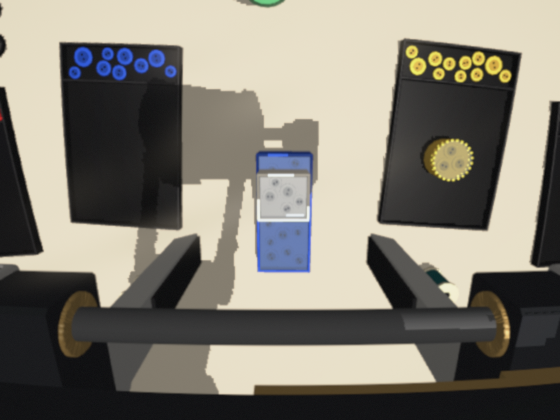

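White at (283,197) and the tin (450,158) are in place. Gripping white.

```bash
python3 -m pendant '0.001 0 -0.04 0 0 0 -1;0.001 0 -0.08 0 0 0 -1;0.001 0 -0.12 0 0 0 -1;0.001 0 -0.147 0 0 0 -1;0.001 0 -0.158 0 0 0 -1' 15 | grep eef
python3 -m pendant '0 0 0 0 0 0 -0.2;0 0 0 0 0 0 0;0 0 0 0 0 0 0.2;0 0 0 0 0 0 0.4;0 0 0 0 0 0 0.6' 15
python3 -m pendant '0 0 0 0 0 0 0.6;0 0 0.005 0 0 0 0.6;0 0 0.02 0 0 0 0.6;0 0 0.05 0 0 0 0.6;0 0 0.09 0 0 0 0.6'
python3 -m pendant '0 -0.045 0.02 0 0 0 0.6;-0.005 -0.095 0.04 0 0 0.02 0.6;-0.01 -0.145 0.04 0 0 0.04 0.6;-0.015 -0.195 0.04 0 0 0.04 0.6;-0.02 -0.24 0.04 0 0 0.04 0.6' | grep eef
python3 -m pendant '0 -0.045 0 0 0 0 0.6;0 -0.095 0 0 0 0 0.6;0 -0.127 0 0 0 0 0.6;0 -0.127 0 0 0 0 0.6;0 -0.127 0 0 0 0 0.6'
python3 - <<'E'
from h import *
import pickle
d=cam("wrist"); pickle.dump(d,open("w6.pkl","wb")); cv2.imwrite("pics/w6.png",d["color"]); print(r.get_state()["eef_pos"])
E
```

```text
eef_pos: [0.5112, -0.0005, 0.039]
t: 16.35
eef_pos: [0.5126, -0.002, 0.041]
tcp_rot: [-3.142, 0.017, -0.001]
wrist_force: [-0.2, 0.4, 2.3]
gripper_width: 0.05
gripper_force: 15.0
t: 16.98
eef_pos: [0.5117, -0.0019, 0.1315]
tcp_rot: [-3.142, 0.016, 0.003]
wrist_force: [0.3, 0.6, -0.5]
gripper_width: 0.0499
gripper_force: 15.0
eef_pos: [0.4921, -0.2438, 0.1716]
t: 18.23
eef_pos: [0.4922, -0.368, 0.1708]
tcp_rot: [-3.14, -0.047, 0.0]
wrist_force: [-0.9, -0.1, -1.0]
gripper_width: 0.0497
gripper_force: 15.0
[ 0.49224436 -0.36760855  0.17081173]
```

View pics/w6.png

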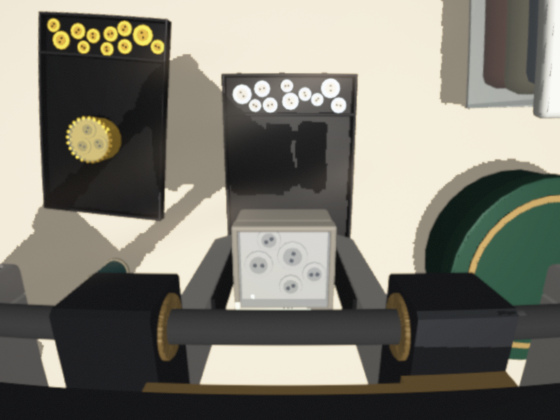

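White is held over its tray, far corners (223,75) and (357,75). The green round box on the right is about 7 cm clear of the gripper body.

```bash
python3 - <<'E'
from h import *
import pickle
d=pickle.load(open("w6.pkl","rb"))
A,B,C,D=ray(d,[[222.5,75],[357,75],[227,235],[351,235]],.012)[:,:2]*1000
m=(A+B)/2; n=A-B; n/=np.hypot(*n); x=np.array([n[1],-n[0]]); print(A,B,np.degrees(np.arctan2(x[1],x[0])), m-117.5*x, np.degrees(np.arctan2(*(A-C)[::-1])),np.degrees(np.arctan2(*(B-D)[::-1])))
E
python3 -m pendant '0 0 -0.05 0 0 0 0.6;0 0 -0.1 0 0 0 0.6;0 0 -0.13 0 0 0 0.6;0 0 -0.14 0 0 0 0.6;0 0 -0.14 0 0 0 0.6' | grep eef
```

```text
[ 604.70102571 -306.90160538] [ 608.80702067 -434.80626691] 1.8386774596512672 [ 489.31452055 -374.62397861] 1.2474639922659359 2.2088932712715734
eef_pos: [0.4927, -0.3683, 0.0309]
```

```bash
python3 -m pendant '-0.002 -0.003 -0.01 0 0 0 0.6;-0.002 -0.003 -0.018 0 0 0 0.6;-0.002 -0.003 -0.02 0 0 0 0.6;-0.002 -0.003 -0.02 0 0 0 0.6' | grep -E "eef|wr"; python3 -m pendant '0 0 -0.0006 0 0 0 0.6;0 0 -0.0006 0 0 0 0.6;0 0 -0.0006 0 0 0 0.6' | grep -E "eef|wr"; python3 -m pendant '0 0 -0.0006 0 0 0 0.6;0 0 -0.0006 0 0 0 0.6;0 0 -0.0006 0 0 0 0.6' | grep -E "eef|wr"
```

```text
eef_pos: [0.4903, -0.372, 0.0104]
wrist_force: [-0.2, -0.9, -0.9]
eef_pos: [0.4905, -0.372, 0.01]
wrist_force: [0.3, 0.3, -0.8]
eef_pos: [0.4905, -0.3721, 0.01]
wrist_force: [-1.1, 1.5, 6.1]
```

```bash
python3 -m pendant '0 0 0 0 0 0 -0.4;0 0 0 0 0 0 -0.4;0 0 0.04 0 0 0 -0.4;0 0 0.09 0 0 0 -0.4;0 0 0.14 0 0 0 -0.6'|grep -E "eef|width"; python3 -m pendant '0 0.04 0.03 0 0 0 -1;0 0.09 0.05 0 0 -0.02 -1;0 0.14 0.05 0 0 -0.045 -1;0 0.19 0.05 0 0 -0.045 -1;0 0.24 0.05 0 0 -0.045 -1' |grep eef; python3 -m pendant '0 0.05 0 0 0 0 -1;0 0.1 0 0 0 0 -1;-0.0055 0.13 0 0 0 0 -1;-0.0055 0.13 0 0 0 0 -1;-0.0055 0.13 0 0 0 0 -1' |grep eef
python3 - <<'E'
from h import *
import pickle
d=cam("wrist"); pickle.dump(d,open("w7.pkl","wb")); cv2.imwrite("pics/w7.png",d["color"]); print(r.get_state()["eef_pos"],r.get_state()["tcp_rot"])
h=cv2.cvtColor(d["color"],cv2.COLOR_BGR2HSV).astype(int);H,S,V=h[...,0],h[...,1],h[...,2]
m=(abs(H-115)<12)&(S>90); m[:80]=0;m[300:]=0;m[:,:235]=0;m[:,340:]=0
m=cv2.morphologyEx(m.astype(np.uint8),cv2.MORPH_OPEN,np.ones((3,3)))
c=max(cv2.findContours(m,0,1)[0],key=cv2.contourArea).reshape(-1,2)
print(cv2.minAreaRect(ray(d,c,.034)[:,:2].astype(np.float32)*1000),c.min(0),c.max(0))
E
```

```text
eef_pos: [0.4902, -0.3718, 0.1501]
gripper_width: 0.0726
eef_pos: [0.4902, -0.1304, 0.1992]
eef_pos: [0.4851, -0.0027, 0.1992]
[ 0.4852152  -0.00300913  0.19920204] [ 3.14063478e+00 -2.50299739e-02  2.67334712e-04]
((486.2198791503906, -1.5605583190917969), (57.359344482421875, 129.0130157470703), 89.12982177734375) [254 127] [310 249]
```

View pics/w7.png

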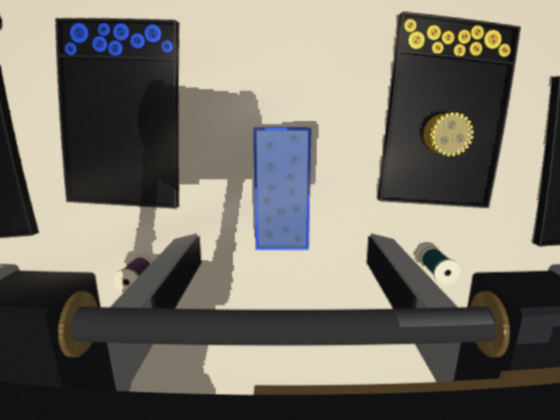

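Long case clear at (282,188), both neighbours untouched. Gripping it.

```bash
python3 -m pendant '0.0005 0.001 -0.05 0 0 0 -1;0.0005 0.001 -0.1 0 0 0 -1;0.0005 0.001 -0.15 0 0 0 -1;0.0005 0.001 -0.18 0 0 0 -1;0.0005 0.001 -0.191 0 0 0 -1' 25 | grep eef
python3 -m pendant '0 0 0 0 0 0 -0.2;0 0 0 0 0 0 0;0 0 0 0 0 0 0.2;0 0 0 0 0 0 0.4;0 0 0 0 0 0 0.5' 25
python3 -m pendant '0 0 0 0 0 0 0.5;0 0 0.005 0 0 0 0.5;0 0 0.02 0 0 0 0.5;0 0 0.05 0 0 0 0.5;0 0 0.09 0 0 0 0.5' | grep -E "eef|gr"
python3 -m pendant '0.015 0.045 0.02 0 0 0 0.5;0.03 0.09 0.04 0 0 -0.03 0.5;0.046 0.135 0.04 0 0 -0.058 0.5;0.063 0.1785 0.04 0 0 -0.058 0.5;0.063 0.1785 0.04 0 0 -0.058 0.5' | grep eef
python3 -m pendant '0 0 0 0 0 0 0.5;0 0 0 0 0 0 0.5'
python3 - <<'E'
from h import *
import pickle
d=cam("wrist"); pickle.dump(d,open("w8.pkl","wb")); cv2.imwrite("pics/w8.png",d["color"]); print(r.get_state()["eef_pos"])
E
```

```text
eef_pos: [0.4844, -0.0021, 0.0065]
t: 23.32
eef_pos: [0.486, -0.001, 0.0091]
tcp_rot: [3.141, -0.024, 0.003]
wrist_force: [-1.2, 0.1, 5.3]
gripper_width: 0.0577
gripper_force: 25.0
eef_pos: [0.4841, -0.0007, 0.0982]
gripper_width: 0.0578
gripper_force: 25.0
eef_pos: [0.5489, 0.1803, 0.1378]
t: 24.82
eef_pos: [0.5477, 0.1764, 0.1381]
tcp_rot: [3.139, -0.117, -0.002]
wrist_force: [0.1, -0.5, -0.5]
gripper_width: 0.0581
gripper_force: 25.0
[0.54784511 0.17634539 0.13825365]
```

View pics/w8.png

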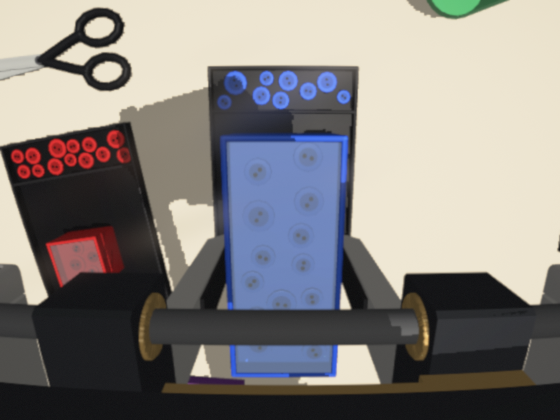

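The long case is held over the blue tray, far corners (209,68) and (357,68). The red case sits in its own tray on the left.

```bash
python3 - <<'E'
from h import *
import pickle
d=pickle.load(open("w8.pkl","rb"))
A,B,C,D=ray(d,[[209,68],[357,68],[215,225],[352,225]],.012)[:,:2]*1000
m=(A+B)/2; n=A-B; n/=np.hypot(*n); x=np.array([n[1],-n[0]]); print(A,B,np.degrees(np.arctan2(x[1],x[0])), m-117.5*x, np.degrees(np.arctan2(*(A-C)[::-1])),np.degrees(np.arctan2(*(B-D)[::-1])))
E
python3 -m pendant '0 0 -0.04 0 0 0 0.5;0 0 -0.08 0 0 0 0.5;0 0 -0.1 0 0 0 0.5;0 0 -0.1 0 0 0 0.5' | grep eef
```

```text
[667.89799917 230.89563313] [658.65742708 104.42032808] -4.178734415482163 [546.09007616 176.21997464] -4.545617080087122 -3.455216017606422
eef_pos: [0.5468, 0.1763, 0.0369]
```

```bash
python3 -m pendant '-0.0005 0 -0.01 0 0 0 0.5;-0.0005 0 -0.02 0 0 0 0.5;-0.0005 0 -0.025 0 0 0 0.5;-0.0005 0 -0.025 0 0 0 0.5' | grep -E "eef|wr"; python3 -m pendant '0 0 -0.0008 0 0 0 0.5;0 0 -0.0008 0 0 0 0.5;0 0 -0.0008 0 0 0 0.5' | grep -E "eef|wr"; python3 -m pendant '0 0 -0.0006 0 0 0 0.5;0 0 -0.0006 0 0 0 0.5;0 0 -0.0006 0 0 0 0.5' | grep -E "eef|wr"
```

```text
eef_pos: [0.5476, 0.1775, 0.013]
wrist_force: [0.3, 0.2, -1.5]
eef_pos: [0.548, 0.1775, 0.0127]
wrist_force: [0.7, -0.1, -2.0]
eef_pos: [0.548, 0.1776, 0.0122]
wrist_force: [-0.5, 0.1, 1.1]
```

```bash
python3 -m pendant '0 0 -0.0006 0 0 0 0.5;0 0 -0.0006 0 0 0 0.5;0 0 -0.0006 0 0 0 0.5' | grep -E "eef|wr"; python3 -m pendant '0 0 -0.0004 0 0 0 0.5;0 0 -0.0004 0 0 0 0.5;0 0 -0.0004 0 0 0 0.5' | grep -E "eef|wr"
```

```text
eef_pos: [0.548, 0.1776, 0.0122]
wrist_force: [-1.1, -0.6, 5.2]
eef_pos: [0.548, 0.1776, 0.0121]
wrist_force: [-2.4, -1.1, 8.1]
```

Contact; releasing, rising, and moving back out of the top view to check.

```bash
python3 -m pendant '0 0 0 0 0 0 -0.4;0 0 0 0 0 0 -0.4;0 0 0.03 0 0 0 -0.4;0 0 0.08 0 0 0 -0.4;0 0 0.14 0 0 0 -0.4'|grep -E "eef|width"; python3 -m pendant '-0.03 -0.04 0.03 0 0 0 -1;-0.07 -0.08 0.06 0 0 0 -1;-0.12 -0.11 0.1 0 0 0 -1;-0.16 -0.14 0.1 0 0 0 -1;-0.2 -0.16 0.1 0 0 0 -1' |grep eef; python3 -m pendant '-0.05 0 0 0 0 0 -1;-0.07 0 0 0 0 0 -1;-0.07 0 0 0 0 0 -1;-0.07 0 0 0 0 0 -1;-0.07 0 0 0 0 0 -1'|grep eef
python3 - <<'E'
from h import *
import pickle
d=cam("top"); s=cam("scene"); pickle.dump(d,open("top1.pkl","wb"))
cv2.imwrite("pics/end.png",np.vstack([cv2.resize(d["color"][80:260,100:490],(780,360)),cv2.resize(s["color"][165:325,120:460],(510,240)).copy() if 0 else cv2.copyMakeBorder(cv2.resize(s["color"][165:325,120:460],(510,240)),0,0,0,270,0)]))
im=d["color"]; h=cv2.cvtColor(im,cv2.COLOR_BGR2HSV); S=h[...,1]
T=dict(red=((507.5,369),.037,4.3),blue=((547.5,176.5),.037,-4.2),yellow=((542.5,-178.5),.029,-4.4),white=((490.5,-371.5),.037,1.8))
for n,(t,z,a) in T.items():
    u,v=proj(d,[[t[0]/1e3,t[1]/1e3,z]])[0]; m=np.zeros(S.shape,np.uint8); k=(im.max(2)>80)
    m[k]=1; w=30; M=np.zeros_like(m); M[int(v)-31:int(v)+30,int(u)-20:int(u)+21]=m[int(v)-31:int(v)+30,int(u)-20:int(u)+21]
    _,l=cv2.connectedComponents(M); M=(l==l[int(v),int(u)]).astype(np.uint8)
    c=cv2.findContours(M,0,1)[0][0].reshape(-1,2); rc=cv2.minAreaRect(ray(d,c,z)[:,:2].astype(np.float32)*1000); print(n,t,np.round(rc[0]),np.round(rc[1]),round(rc[2],1))
E
```

```text
eef_pos: [0.547, 0.1773, 0.151]
gripper_width: 0.0657
eef_pos: [0.3465, 0.0164, 0.2514]
eef_pos: [0.2792, 0.0175, 0.2508]
red (507.5, 369) [508. 372.] [49. 52.] 0.8
blue (547.5, 176.5) [547. 180.] [ 61. 133.] 85.8
yellow (542.5, -178.5) [ 542. -177.] [44. 45.] 44.3
white (490.5, -371.5) [ 490. -370.] [53. 49.] 89.6
```

View pics/end.png

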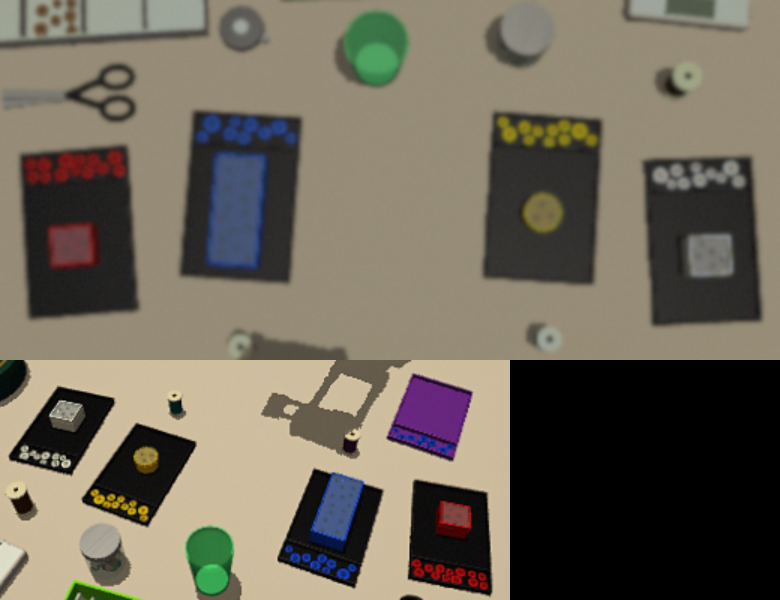

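The closing view shows each item flat in the middle of its own colour's compartment: red (72,245), blue (236,210), yellow (543,212), white (710,255). The tumbler and jar are standing where they were, and the gripper is clear.

```bash
python3 -c "
from bench import r
print(r.sign_off())"
```

```text
the job is handed in; nothing more can be done
None
```

The stack is apart: the tin and the red, white and blue cases are each set down flat near the middle of the tray of their own colour, the tumbler and jar were left alone, and the job is handed in.

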